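# Lay out the supper things on the pantry serving board

### The job

Lay out supper on the dark serving board: stand the red tin on the middle of the white tile, the green tin on the middle of the round cork mat, set the low yellow fish tin centred on top of the red tin, and stand the amber spice jar on the bare wood at the board's centre, midway between the two tins. Stand the blue tea caddy on the counter straight in front of the purple biscuit tin (on the robot's side of it, neither left nor right), leaving a gap of about 20 mm between the two. Everything must end upright, let go and at rest, and the pink cup must be left standing where it is.

Things in the scene. Friction and masses are not known exactly. Their poses are not given: they have to be found in the camera images.
- red_tin: Loose steel food tin with a red label and a red printed lid, upright cylinder 56 mm in diameter, 76 mm high, about 0.2 kg, flat top. Origin: centre of its underside; z up.
- green_tin: Loose steel food tin with a green label and a green printed lid, upright cylinder 56 mm in diameter, 76 mm high, about 0.2 kg. Origin: centre of its underside; z up.
- fish_tin: Loose low steel fish tin with a yellow label and a yellow printed lid, upright cylinder 62 mm in diameter, 36 mm high, about 0.12 kg. Origin: centre of its underside; z up.
- spice_jar: Loose amber glass spice jar with a black cap, upright cylinder 46 mm in diameter, 70 mm high, about 0.11 kg. Origin: centre of its underside; z up.
- tea_caddy: Loose blue tea caddy, upright square block 46 x 46 mm, 70 mm high, about 0.13 kg, starts at any yaw; its side faces are square to its own x and y axes. Origin: centre of its underside; z up.
- board: Fixed dark wooden serving board lying on the counter, 110 mm (own x) by 300 mm (own y), 10 mm thick; turned by up to 0.2 rad. Origin: centre of its underside; its top is 10 mm above it. The white tile and the cork mat lie on it, 105 mm either side of its centre along own y, either one at either end; the wood between them is bare.
- tile: Fixed white ceramic tile on one end of the board, 84 x 84 mm, 5 mm thick. Origin: centre of its underside (10 mm above the counter); its top is 15 mm above the counter.
- cork_mat: Fixed round cork mat on the other end of the board, 84 mm in diameter, 5 mm thick. Origin: centre of its underside (10 mm above the counter); its top is 15 mm above the counter.
- biscuit_tin: Fixed round purple biscuit tin with a brass trim standing on the counter near its far edge, 121 mm in diameter, 60 mm high. Origin: centre of its underside; its x axis points straight away from the robot's side (world x), y to the left. With the gap of 20 mm the square-set caddy's centre is about 104 mm from this origin along -x.
- cup: Pink open cup, a bystander among the things, 66 mm across the rim, 72 mm high, loose. Not to be moved. Origin: centre of its underside; z up. Other clutter (a white ramekin 40 mm high at about x 0.71, y 0.26 and a blue salt pot 70 mm high at about x 0.71, y -0.26, and stock along the table's edges) stands clear of all the work.
Not all that is in view belongs to the job. There is more than one size of the fish_tin; the one meant has the size given above.

How it is judged:
By the outcome, as a careful person would: the job done as asked, in the order asked, and still so for the second after the job is handed in, with the robot touching nothing.
It also fails if it takes over 128 s, if anything falls off the work surface, if the arm or the gripper's body presses on something with over 40 N, if the wrist force passes 120 N, or if a joint passes its speed limit or range.

### The arm

A 6-joint arm with a two-finger parallel gripper is mounted at the origin on the work surface. World frame = base frame: x ahead of the robot, y to its left, z up, the work surface at z = 0. Lengths are in m, angles in rad, forces in N, time in s.
With the tool pointing down it reaches from about 0.25 to 0.775 m from the base axis. Payload 4 kg.
Tool frame: the origin (TCP) lies between the finger pads; the fingertips stand 14 mm ahead of it and the grasp point (between the pads) lies 5 mm behind it (nose_length is the distance from the TCP to the fingertips, in m); z points along the fingers, y is the line along which they close (so a half turn about z gives the same grasp; the last joint's range is limited). The gripper opens to 94 mm and grips with 3 to 60 N. Pads are 16 mm wide; open, the fingers measure 119 mm over their backs; the gripper's body (75 mm by 177 mm) begins 78 mm behind the grasp point.
Start: joints at [1.214, 0.087, 1.371, -0, 1.684, -0.103], TCP at [0.138, 0.532, 0.198] pointing down, gripper open.
Joint ranges: [-3.1, 3.1], [-0.76, 2.03], [0.27, 2.55], [-1.08, 4.22], [0.17, 2.65], [-2.57, 2.57]. Speed limits (rad/s): [2.79, 2.79, 3.14, 3.14, 3.14, 3.14].

### API

Orientations are given as [roll, pitch, yaw] about the fixed x, y, z axes, in that order (R = Rz(yaw) Ry(pitch) Rx(roll)).
In Python, from bench import * gives the robot as it stands.
- The arm moves only by the tool move_arm, never from a script. Its argument "steps" is one flat list of numbers, 7 for each row, row after row: the turn, a rotation vector about the world's x, y, z in rad, then the shift along the world's x, y, z in m, then the opening, from 0 (shut) to 1 (fully open). A call has 1 to 12 rows; each row is the pose to reach, as a shift and turn from the pose commanded when the call began; what a row does not reach only later rows make up. A row lasts 1/10 s, in which the tool goes at most 50 mm and 8.59 degrees, less where a joint would pass 70% of its speed; a pose out of reach is approached as far as the arm can. A call with a gripper value outside its range is refused whole. The fingers move at their own pace and stop on an object; the grip force is fixed at half the most. Time passes only in rows, so rows that repeat a pose let the fingers close. It gives the time, the measured TCP pose, the force, the opening and the grip force at its end, in the units of the state.
- get_obs(): the state, without advancing time (a new reading comes with each control period).
- snapshot(name): name is "side" or "top" or "wrist"; returns (picture, depth): 420x560x3 uint8, red, green, blue; 420x560 float32, m along the optical axis (not along the pixel's ray), 0 where there is no reading.
- camera_model(name): a dict with "fx", "fy", "cx", "cy" (pixels), "k1" (the pictures are not rectified: a ray, as slopes to the right and down, at radius r is drawn at 1 + k1 r^2 times it, then the intrinsics apply), "rvec" (rotation vector, rad) and "tvec" (3), from world to camera coordinates, as OpenCV has them. Camera axes: x right, y down, z forward; pixel columns grow to the right and rows downward; lengths in m; the calibration is good to about 2 mm. A picture is of the moment at which its call begins: read the wrist's pose just before it. camera_model takes no time and is no camera call; for the wrist camera it gives the pose at the moment of the call.
- close_job(): hands the job in; it is judged then, once.
Trained networks look in the newest picture that a camera, given by its name, has taken for a name from the list of things; names that differ only in an ending like _2 or _b are one class to them, and where a whole thing is asked for, a point or a joint stands for the part that bears it (a point fixed in the world has none). Each returns a list of dicts, best first, with "score" (0 to 1); they miss things now and then, are a little off and sometimes report something else, mostly with a low value. They report only what shows in the picture. A call takes as long as a camera call. They do not tell look-alikes from the thing itself.
- silhouettes(camera, target): "pixels" (420x560 bool, what is visible of it) and "uv" ([column, row] in pixels, amid what is visible of it).
- spot_point(camera, target): "uv" ([column, row] in pixels: a listed point, or the origin of a listed thing).
The state is a dict: "time": time; "joint_positions": joint angles; "qvel": joint speeds; "joint_torque": joint torques, N m; "tool_pos": TCP position; "ee_rot": TCP orientation; "wrist_force": force on the tool from outside, world axes, zero at the start; "wrist_torque": the same for the moment, N m; "width": finger opening in m; "finger_force": force on a finger pad.
Only numpy, scipy, OpenCV 4.12 (cv2) and the standard library are available. Lean on these libraries where they do the work, as an engineer would, in place of code of your own. Each camera call takes 0.05 s, during which the arm holds its last target. There are 200 camera calls.

## Working session

There is one attempt and no reset: what is moved stays moved. The work goes in short steps, Python scripts to look and compute and a tool call to move; the robot and the scene stay as the last step left them, time stands still between calls to the robot, and variables do not carry over. Pictures are saved under pics/ and viewed, at most 14 in all, crops included, and the job is handed in when it is done.

Besides the shell and the picture viewer there is one more tool, called after ">>>" as name(argument=value, ...), one argument or row to a line, values as JSON. move_arm: Moves the arm, as the interface text tells. Its arguments: {"type":"object","properties":{"steps":{"type":"array"}},"required":["steps"]}

```bash
ls; mkdir -p pics
python3 - <<'E'
from bench import *
import cv2
print(get_obs())
for n in ("top","side"):
    p,d=snapshot(n); cv2.imwrite(f"pics/{n}0.png",p[:,:,::-1]); print(camera_model(n))
E
```

```text
pics
{'time': 0.0, 'joint_positions': array([ 1.21390296e+00,  8.79481358e-02,  1.37225611e+00,  7.44279255e-06,
        1.68359742e+00, -1.03131587e-01]), 'qvel': array([-0.00244384,  0.00100498,  0.00098464,  0.00040842, -0.00229801,
       -0.00034166]), 'joint_torque': array([-2.28926720e-04, -3.40177917e+01, -3.02431226e+01,  7.18499604e-02,
        3.28727940e-02, -1.55641137e-04]), 'tool_pos': array([0.13789432, 0.53184425, 0.19640702]), 'ee_rot': array([-3.13939614e+00, -2.34772958e-04,  2.88783145e+00]), 'wrist_force': array([ 0.31511489, -0.14915693,  0.62542121]), 'wrist_torque': array([-0.00459186, -0.00945992,  0.03952118]), 'finger_force': 0.0, 'width': 0.09402373894609274}
{'fx': 436.4081718073488, 'fy': 436.4081718073488, 'cx': 282.14517071751936, 'cy': 205.01254492688233, 'k1': -0.010005241919695559, 'rvec': array([ 2.18983744, -2.19118772,  0.02947432]), 'tvec': array([0.02022105, 0.57633491, 0.96438579])}
{'fx': 450.94707433375436, 'fy': 450.94707433375436, 'cx': 281.5999727151955, 'cy': 201.19913752381242, 'k1': 0.007359338055583385, 'rvec': array([ 2.41450487, -0.37389674,  0.14327087]), 'tvec': array([-0.56772227,  0.16997321,  1.13927987])}
```

View pics/top0.png

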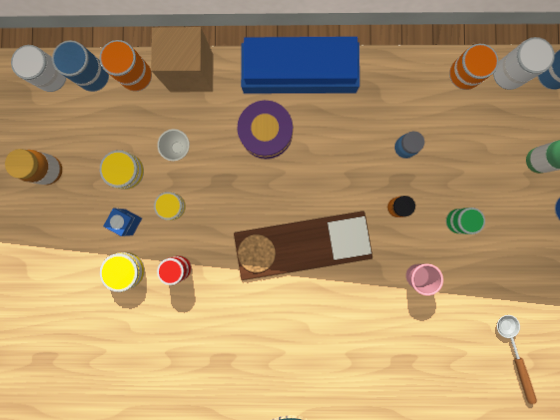

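View pics/side0.png

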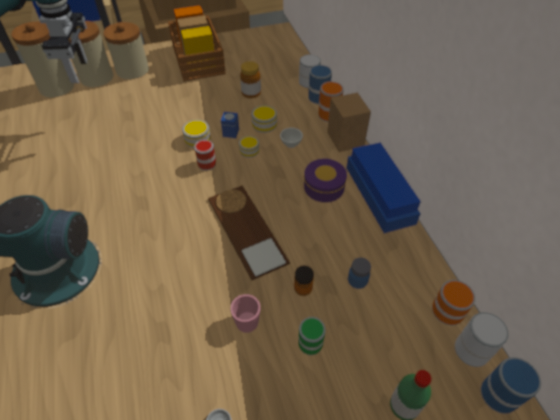

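The top view shows the board at (303,245), with cork at its left end (256,253) and the tile at its right (349,238). The red tin is at (173,270), the green at (466,221), the jar at (402,206), the caddy at (123,221), the biscuit tin at (265,128) and the cup at (426,279). There are three fish-tin candidates, at (120,170), (120,272) and (168,206), so I'll measure their sizes next.

```bash
cat > h.py <<'E'
from bench import *
import numpy as np, cv2
def cloud(name,d,m):
    m=m if isinstance(m,dict) else camera_model(name)
    v,u=np.mgrid[0:420,0:560]
    K=np.array([[m['fx'],0,m['cx']],[0,m['fy'],m['cy']],[0,0,1]])
    q=cv2.undistortPoints(np.stack([u,v],-1).reshape(-1,1,2).astype(float),K,np.array([m['k1'],0,0,0,0])).reshape(420,560,2)
    P=np.dstack([q*d[...,None],d])
    R=cv2.Rodrigues(np.array(m['rvec']))[0]
    W=(P-np.array(m['tvec']))@R
    W[d<=0]=np.nan
    return W
def tops(name,t,W,minscore=0.2,tol=.006):
    for s in silhouettes(name,t):
        if s['score']<minscore: continue
        M=s['pixels']&np.isfinite(W[...,2])
        if M.sum()<20: continue
        p=W[M]; zt=np.percentile(p[:,2],95)
        q=p[abs(p[:,2]-zt)<tol]
        zt=np.median(q[:,2])
        (cx,cy),(w,h),a=cv2.minAreaRect(q[:,:2].astype(np.float32)*1000)
        (ex,ey),r=cv2.minEnclosingCircle(q[:,:2].astype(np.float32)*1000)
        print(t,'sc%.2f'%s['score'],'uv',np.round(s['uv']),'n',len(q),'ztop %.1f'%(zt*1000),'mean',np.round(q[:,:2].mean(0)*1000,1),'rect %.1f %.1f  %.1fx%.1f @%.1f'%(cx,cy,w,h,a),'circ %.1f %.1f d%.1f'%(ex,ey,2*r))
E
python3 - <<'E'
from h import *
p,d=snapshot("top"); W=cloud("top",d,camera_model("top"))
for t in "red_tin green_tin fish_tin spice_jar tea_caddy board tile cork_mat biscuit_tin cup".split(): tops("top",t,W)
print('table z',np.round(W[330:400:20,150:450:60,2]*1000,1))
E
```

```text
red_tin sc0.63 uv [170. 270.] n 555 ztop 75.3 mean [436.  253.2] rect 435.5 253.8  54.4x55.3 @1.8 circ 436.5 253.9 d56.8
green_tin sc0.67 uv [466. 219.] n 544 ztop 75.4 mean [ 541.3 -374.1] rect 541.6 -373.4  56.0x51.1 @68.0 circ 542.3 -374.3 d57.3
fish_tin sc0.81 uv [123. 271.] n 1122 ztop 47.6 mean [430.4 373.6] rect 430.1 374.1  81.6x82.1 @89.0 circ 430.1 374.5 d84.3
fish_tin sc0.80 uv [122. 167.] n 1080 ztop 47.4 mean [654.4 378.1] rect 654.4 378.8  80.9x81.1 @8.3 circ 655.2 378.4 d84.8
fish_tin sc0.71 uv [168. 208.] n 602 ztop 35.0 mean [573.7 270.9] rect 574.1 270.8  61.0x60.5 @27.3 circ 574.1 271.4 d62.9
spice_jar sc0.66 uv [402. 204.] n 357 ztop 68.6 mean [ 571.3 -239. ] rect 571.6 -238.9  42.2x44.1 @0.4 circ 571.2 -239.3 d45.1
tea_caddy sc0.78 uv [122. 220.] n 437 ztop 68.6 mean [538.8 369. ] rect 539.2 369.5  45.1x45.6 @62.4 circ 539.6 369.0 d60.1
tea_caddy sc0.33 uv [258. 256.] n 1043 ztop 13.7 mean [469.2  76.7] rect 468.9 76.0  80.7x80.6 @36.4 circ 470.1 76.6 d85.0
board sc0.81 uv [299. 242.] n 3728 ztop 8.9 mean [485.1 -17.3] rect 486.3 -25.9  107.4x298.4 @9.4 circ 486.2 -25.8 d312.8
tile sc0.62 uv [353. 237.] n 1350 ztop 13.9 mean [ 503.1 -129.9] rect 501.8 -129.2  85.2x86.4 @9.4 circ 503.1 -130.0 d113.3
cork_mat sc0.87 uv [258. 255.] n 1037 ztop 13.7 mean [469.6  77.1] rect 470.0 77.3  79.1x81.5 @33.5 circ 469.9 77.3 d83.6
biscuit_tin sc0.83 uv [265. 131.] n 2366 ztop 58.7 mean [740.6  56.1] rect 741.7 57.2  119.0x119.8 @89.3 circ 740.9 56.0 d121.4
cup sc0.65 uv [420. 275.] n 204 ztop 70.6 mean [ 419.  -282.5] rect 419.2 -280.9  64.3x62.3 @45.6 circ 420.0 -281.7 d65.6
table z [[-2.6  0.4 -3.3 -1.5 -2.7]
 [-3.7 -0.3 -2.9  2.1 -2. ]
 [ 3.5  0.9  0.4 -0.1 -0.8]
 [ 0.6 -5.5 -3.4 -2.7 -3.3]]
```

>>> move_arm(
  steps=[0, 0, 0, 0.298, -0.278, 0, 1, 0, 0, 0, 0.298, -0.278, 0, 1, 0, 0, 0, 0.298, -0.278, 0, 1, 0, 0, 0, 0.298, -0.278, 0, 1, 0, 0, 0, 0.298, -0.278, 0, 1, 0, 0, 0, 0.298, -0.278, 0, 1, 0, 0, 0, 0.298, -0.278, 0, 1, 0, 0, 0, 0.298, -0.278, 0, 1, 0, 0, 0, 0.298, -0.278, 0, 1, 0, 0, 0, 0.298, -0.278, 0, 1, 0, 0, 0, 0.298, -0.278, 0, 1, 0, 0, 0, 0.298, -0.278, 0, 1],
)

```text
time: 1.85
tool_pos: [0.435, 0.2557, 0.1977]
ee_rot: [3.141, -0.0, 2.89]
wrist_force: [-0.5, 0.3, 0.1]
width: 0.0943
finger_force: 0.0
```

Run:
```python
from h import *
o=get_obs();m=camera_model("wrist");p,d=snapshot("wrist"); print(o['tool_pos']);cv2.imwrite("pics/w1.png",p[:,:,::-1])
W=cloud("wrist",d,m); tops("wrist","red_tin",W); tops("wrist","fish_tin",W)
```

```text
[0.43504331 0.25565298 0.19774211]
red_tin sc0.62 uv [278. 198.] n 2616 ztop 76.0 mean [435.  252.5] rect 435.5 252.3  54.6x55.3 @75.0 circ 435.6 252.4 d56.0
fish_tin sc0.96 uv [402. 352.] n 889 ztop 48.2 mean [659.9 352.5] rect 662.8 351.8  67.2x28.7 @18.7 circ 660.2 359.8 d67.7
fish_tin sc0.86 uv [318. 288.] n 796 ztop 35.8 mean [557.1 273.5] rect 556.4 273.4  58.0x24.8 @74.9 circ 566.0 270.7 d58.1
fish_tin sc0.62 uv [386. 158.] n 5058 ztop 48.2 mean [428.8 371.3] rect 429.8 371.8  81.0x82.2 @13.6 circ 430.2 371.8 d83.6
```

>>> move_arm(
  steps=[0, 0, 0, 0, -0.003, -0.05, 1, 0, 0, 0, 0, -0.003, -0.1, 1, 0, 0, 0, 0, -0.003, -0.14, 1, 0, 0, 0, 0, -0.003, -0.152, 1, 0, 0, 0, 0, -0.003, -0.152, 1, 0, 0, 0, 0, -0.003, -0.152, 1, 0, 0, 0, 0, -0.003, -0.152, 0.3, 0, 0, 0, 0, -0.003, -0.152, 0.3, 0, 0, 0, 0, -0.003, -0.152, 0.3, 0, 0, 0, 0, -0.003, -0.152, 0.3, 0, 0, 0, 0, -0.003, -0.152, 0.3, 0, 0, 0, 0, -0.003, -0.152, 0.3],
)

```text
time: 3.2
tool_pos: [0.4366, 0.2522, 0.0462]
ee_rot: [3.139, 0.001, 2.888]
wrist_force: [1.0, 2.2, 1.6]
width: 0.0555
finger_force: 30.0
```

>>> move_arm(
  steps=[0, 0, 0, 0, 0, 0.03, 0.3, 0, 0, 0, 0, 0, 0.08, 0.3, 0, 0, 0, 0, 0, 0.12, 0.3, 0, 0, 0, 0.067, -0.383, 0.12, 0.3, 0, 0, 0, 0.067, -0.383, 0.12, 0.3, 0, 0, 0, 0.067, -0.383, 0.12, 0.3, 0, 0, 0, 0.067, -0.383, 0.12, 0.3, 0, 0, 0, 0.067, -0.383, 0.12, 0.3, 0, 0, 0, 0.067, -0.383, 0.12, 0.3, 0, 0, 0, 0.067, -0.383, 0.12, 0.3, 0, 0, 0, 0.067, -0.383, 0.12, 0.3, 0, 0, 0, 0.067, -0.383, 0.12, 0.3],
)

```text
time: 4.4
tool_pos: [0.5024, -0.1364, 0.1639]
ee_rot: [-3.139, -0.003, 2.881]
wrist_force: [-0.3, -0.1, -2.3]
width: 0.0556
finger_force: 30.0
```

>>> move_arm(
  steps=[0, 0, 0, 0, 0, 0, 0.3, 0, 0, 0, 0, 0, 0, 0.3],
)

```text
time: 4.6
tool_pos: [0.5025, -0.1306, 0.1648]
ee_rot: [3.141, -0.002, 2.889]
wrist_force: [-0.5, 0.4, -2.6]
width: 0.0553
finger_force: 30.0
```

Run:
```python
from h import *
print(get_obs()['tool_pos'])
m=camera_model("wrist");p,d=snapshot("wrist");W=cloud("wrist",d,m)
for t in "red_tin tile board cork_mat".split(): tops("wrist",t,W)
p,d=snapshot("top");W=cloud("top",d,camera_model("top"));tops("top","red_tin",W)
```

```text
[ 0.50251806 -0.13064298  0.16483535]
red_tin sc0.62 uv [275. 248.] n 8285 ztop 194.9 mean [ 498.1 -131. ] rect 497.8 -130.9  55.5x49.3 @75.3 circ 501.1 -131.8 d56.3
tile sc0.74 uv [282. 177.] n 3143 ztop 14.6 mean [ 485.7 -125.8] rect 505.4 -131.4  85.3x86.5 @8.7 circ 504.6 -131.4 d115.3
board sc0.59 uv [382. 150.] n 17152 ztop 9.3 mean [479.5 -16.3] rect 487.3 -28.4  110.6x298.2 @9.5 circ 486.1 -28.8 d314.7
cork_mat sc0.69 uv [468. 112.] n 5186 ztop 14.2 mean [469.2  73.9] rect 470.0 74.2  82.4x82.3 @49.5 circ 469.8 74.8 d84.6
```

>>> move_arm(
  steps=[0, 0, 0, 0.001, 0, -0.045, 0.3, 0, 0, 0, 0.001, 0, -0.08, 0.3, 0, 0, 0, 0.001, 0, -0.09, 0.3, 0, 0, 0, 0.001, 0, -0.098, 0.3, 0, 0, 0, 0.001, 0, -0.101, 0.3, 0, 0, 0, 0.001, 0, -0.1025, 0.3, 0, 0, 0, 0.001, 0, -0.1025, 0.3, 0, 0, 0, 0.001, 0, -0.1025, 0.3],
)

```text
time: 5.75
tool_pos: [0.505, -0.1319, 0.0645]
ee_rot: [-3.141, 0.002, 2.888]
wrist_force: [0.2, 0.6, -2.4]
width: 0.0558
finger_force: 30.0
```

>>> move_arm(
  steps=[0, 0, 0, 0, 0, -0.001, 0.3, 0, 0, 0, 0, 0, -0.002, 0.3, 0, 0, 0, 0, 0, -0.002, 0.3],
)

```text
time: 6.05
tool_pos: [0.5041, -0.1316, 0.0611]
ee_rot: [3.142, 0.0, 2.888]
wrist_force: [-0.4, -0.0, -3.0]
width: 0.0557
finger_force: 30.0
```

>>> move_arm(
  steps=[0, 0, 0, 0, 0, -0.001, 0.3, 0, 0, 0, 0, 0, -0.001, 0.3],
)

```text
time: 6.25
tool_pos: [0.5044, -0.1317, 0.0611]
ee_rot: [-3.142, 0.001, 2.888]
wrist_force: [-1.3, 1.3, 3.6]
width: 0.0557
finger_force: 30.0
```

>>> move_arm(
  steps=[0, 0, 0, 0, 0, 0, 0.8, 0, 0, 0, 0, 0, 0, 0.8, 0, 0, 0, 0, 0, 0, 0.8, 0, 0, 0, 0, 0, 0.04, 0.9, 0, 0, 0, 0, 0, 0.08, 1, 0, 0, 0, 0, 0, 0.115, 1, 0, 0, 0, 0.037, -0.244, 0.115, 1, 0, 0, 0, 0.037, -0.244, 0.115, 1, 0, 0, 0, 0.037, -0.244, 0.115, 1, 0, 0, 0, 0.037, -0.244, 0.115, 1, 0, 0, 0, 0.037, -0.244, 0.115, 1, 0, 0, 0, 0.037, -0.244, 0.115, 1],
)

```text
time: 7.45
tool_pos: [0.5401, -0.3812, 0.172]
ee_rot: [-3.141, -0.003, 2.882]
wrist_force: [0.5, 1.1, -0.4]
width: 0.0939
finger_force: 0.0
```

>>> move_arm(
  steps=[0, 0, 0, 0, 0, 0, 1, 0, 0, 0, 0, 0, 0, 1],
)

```text
time: 7.65
tool_pos: [0.5412, -0.3746, 0.1751]
ee_rot: [3.141, -0.0, 2.889]
wrist_force: [0.5, 0.8, -0.1]
width: 0.0941
finger_force: 0.0
```

Run:
```python
from h import *
print(get_obs()['tool_pos'])
m=camera_model("wrist");p,d=snapshot("wrist");W=cloud("wrist",d,m)
for t in "green_tin spice_jar".split(): tops("wrist",t,W)
p,d=snapshot("top");W=cloud("top",d,camera_model("top"))
for t in "red_tin tile board cork_mat".split():tops("top",t,W)
```

```text
[ 0.5411675  -0.37460009  0.17507271]
green_tin sc0.91 uv [276. 205.] n 2987 ztop 76.1 mean [ 541.5 -377.6] rect 542.1 -377.4  54.8x54.5 @17.1 circ 542.4 -377.7 d56.2
spice_jar sc0.57 uv [418. 194.] n 1869 ztop 69.3 mean [ 572.5 -242.4] rect 573.4 -241.5  44.9x44.5 @39.8 circ 573.5 -241.5 d45.7
red_tin sc0.89 uv [351. 238.] n 548 ztop 90.3 mean [ 502.1 -130.3] rect 502.0 -130.9  53.7x51.3 @89.1 circ 500.9 -130.8 d56.4
tile sc0.91 uv [343. 230.] n 657 ztop 13.9 mean [ 507.6 -119.9] rect 503.6 -129.6  81.7x83.5 @9.4 circ 504.1 -127.9 d111.0
board sc0.73 uv [302. 244.] n 3694 ztop 8.9 mean [484.4 -16.6] rect 486.4 -26.1  107.3x298.8 @9.4 circ 487.8 -25.9 d312.0
cork_mat sc0.67 uv [258. 254.] n 1037 ztop 13.8 mean [469.4  76.6] rect 469.6 76.5  80.5x81.0 @31.9 circ 469.4 76.6 d84.2
```

>>> move_arm(
  steps=[0, 0, 0, 0.001, -0.003, -0.04, 1, 0, 0, 0, 0.001, -0.003, -0.08, 1, 0, 0, 0, 0.001, -0.003, -0.115, 1, 0, 0, 0, 0.001, -0.003, -0.129, 1, 0, 0, 0, 0.001, -0.003, -0.129, 1, 0, 0, 0, 0.001, -0.003, -0.129, 1, 0, 0, 0, 0.001, -0.003, -0.129, 0.3, 0, 0, 0, 0.001, -0.003, -0.129, 0.3, 0, 0, 0, 0.001, -0.003, -0.129, 0.3, 0, 0, 0, 0.001, -0.003, -0.129, 0.3, 0, 0, 0, 0.001, -0.003, -0.129, 0.3, 0, 0, 0, 0.001, -0.003, -0.129, 0.3],
)

```text
time: 9.25
tool_pos: [0.5424, -0.3782, 0.0465]
ee_rot: [3.141, 0.0, 2.888]
wrist_force: [0.4, 1.6, 2.3]
width: 0.0555
finger_force: 30.0
```

>>> move_arm(
  steps=[0, 0, 0, 0, 0, 0.04, 0.3, 0, 0, 0, 0, 0, 0.09, 0.3, 0, 0, 0, -0.0725, 0.4525, 0.12, 0.3, 0, 0, 0, -0.0725, 0.4525, 0.12, 0.3, 0, 0, 0, -0.0725, 0.4525, 0.12, 0.3, 0, 0, 0, -0.0725, 0.4525, 0.12, 0.3, 0, 0, 0, -0.0725, 0.4525, 0.12, 0.3, 0, 0, 0, -0.0725, 0.4525, 0.12, 0.3, 0, 0, 0, -0.0725, 0.4525, 0.12, 0.3, 0, 0, 0, -0.0725, 0.4525, 0.12, 0.3, 0, 0, 0, -0.0725, 0.4525, 0.12, 0.3, 0, 0, 0, -0.0725, 0.4525, 0.12, 0.3],
)

```text
time: 10.45
tool_pos: [0.4683, 0.0783, 0.1663]
ee_rot: [3.14, -0.0, 2.894]
wrist_force: [0.1, -0.5, -1.1]
width: 0.0554
finger_force: 30.0
```

>>> move_arm(
  steps=[0, 0, 0, 0, 0, 0, 0.3, 0, 0, 0, 0, 0, 0, 0.3, 0, 0, 0, 0, 0, 0, 0.3],
)

```text
time: 10.75
tool_pos: [0.4698, 0.0723, 0.1657]
ee_rot: [-3.141, -0.0, 2.885]
wrist_force: [-0.0, 1.0, -2.3]
width: 0.0556
finger_force: 30.0
```

Run:
```python
from h import *
print(get_obs()['tool_pos'])
m=camera_model("wrist");p,d=snapshot("wrist");W=cloud("wrist",d,m)
for t in "green_tin red_tin tile board cork_mat".split(): tops("wrist",t,W)
```

```text
[0.46979814 0.07230215 0.16567345]
green_tin sc0.64 uv [279. 249.] n 8083 ztop 195.4 mean [465.9  71.7] rect 465.7 71.5  54.3x48.7 @75.8 circ 468.8 71.0 d55.8
red_tin sc0.65 uv [102. 258.] n 82 ztop 90.7 mean [ 477.3 -135.4] rect 477.4 -136.6  4.0x20.3 @16.4 circ 478.5 -136.3 d20.4
tile sc0.95 uv [112. 244.] n 1553 ztop 14.7 mean [ 476.8 -122. ] rect 489.2 -133.6  54.7x84.9 @9.2 circ 490.1 -133.4 d97.8
board sc0.85 uv [191. 211.] n 10692 ztop 9.6 mean [463.8 -16.4] rect 486.8 -27.4  108.9x298.9 @9.5 circ 486.9 -27.4 d313.3
cork_mat sc0.66 uv [289. 174.] n 2366 ztop 14.6 mean [453.4  82.8] rect 456.4 82.1  83.4x52.3 @66.4 circ 470.1 76.0 d83.5
```

>>> move_arm(
  steps=[0, 0, 0, 0.0005, 0.004, -0.045, 0.3, 0, 0, 0, 0.0005, 0.004, -0.08, 0.3, 0, 0, 0, 0.0005, 0.004, -0.092, 0.3, 0, 0, 0, 0.0005, 0.004, -0.099, 0.3, 0, 0, 0, 0.0005, 0.004, -0.102, 0.3, 0, 0, 0, 0.0005, 0.004, -0.1035, 0.3, 0, 0, 0, 0.0005, 0.004, -0.1045, 0.3, 0, 0, 0, 0.0005, 0.004, -0.1045, 0.3],
)

```text
time: 11.85
tool_pos: [0.4709, 0.0779, 0.0627]
ee_rot: [3.141, 0.002, 2.888]
wrist_force: [0.3, -0.0, -1.3]
width: 0.0552
finger_force: 30.0
```

>>> move_arm(
  steps=[0, 0, 0, 0, -0.001, -0.001, 0.3, 0, 0, 0, 0, -0.001, -0.001, 0.3],
)

```text
time: 12.05
tool_pos: [0.4708, 0.0769, 0.0614]
ee_rot: [3.141, 0.002, 2.888]
wrist_force: [0.9, 0.2, 0.6]
width: 0.0555
finger_force: 30.0
```

>>> move_arm(
  steps=[0, 0, 0, 0, 0, -0.0007, 0.3, 0, 0, 0, 0, 0, -0.0007, 0.3],
)

```text
time: 12.25
tool_pos: [0.4709, 0.0769, 0.0613]
ee_rot: [3.141, 0.002, 2.888]
wrist_force: [-1.6, 0.2, 4.7]
width: 0.0553
finger_force: 30.0
```

>>> move_arm(
  steps=[0, 0, 0, 0, 0, 0, 0.8, 0, 0, 0, 0, 0, 0, 0.8, 0, 0, 0, 0, 0, 0, 0.8, 0, 0, 0, 0, 0, 0.04, 0.9, 0, 0, 0, 0, 0, 0.09, 1, 0, 0, 0, 0.1035, 0.1925, 0.115, 1, 0, 0, 0, 0.1035, 0.1925, 0.115, 1, 0, 0, 0, 0.1035, 0.1925, 0.115, 1, 0, 0, 0, 0.1035, 0.1925, 0.115, 1, 0, 0, 0, 0.1035, 0.1925, 0.115, 1, 0, 0, 0, 0.1035, 0.1925, 0.115, 1, 0, 0, 0, 0.1035, 0.1925, 0.115, 1],
)

```text
time: 13.45
tool_pos: [0.5732, 0.269, 0.1739]
ee_rot: [-3.14, -0.001, 2.888]
wrist_force: [-1.1, 0.7, 0.7]
width: 0.0941
finger_force: 0.0
```

>>> move_arm(
  steps=[0, 0, 0, 0, 0, 0, 1, 0, 0, 0, 0, 0, 0, 1],
)

```text
time: 13.65
tool_pos: [0.5732, 0.268, 0.1751]
ee_rot: [-3.141, -0.0, 2.886]
wrist_force: [-0.0, -0.2, -0.5]
width: 0.094
finger_force: 0.0
```

Run:
```python
from h import *
print(get_obs()['tool_pos'])
m=camera_model("wrist");p,d=snapshot("wrist");W=cloud("wrist",d,m)
for t in "fish_tin tea_caddy".split(): tops("wrist",t,W)
p,d=snapshot("top");W=cloud("top",d,camera_model("top"))
for t in "green_tin cork_mat red_tin tile tea_caddy".split():tops("top",t,W)
```

```text
[0.57324705 0.26803417 0.17505723]
fish_tin sc0.87 uv [281. 197.] n 2871 ztop 36.0 mean [574.7 270.4] rect 575.3 270.2  60.4x61.0 @40.3 circ 575.4 270.1 d61.8
fish_tin sc0.82 uv [409. 230.] n 2802 ztop 48.2 mean [645.7 388.2] rect 646.0 390.3  82.7x48.1 @37.7 circ 655.3 378.2 d83.0
fish_tin sc0.75 uv [351.  32.] n 4937 ztop 48.3 mean [440.9 368.8] rect 444.1 368.7  82.0x53.4 @76.6 circ 430.5 372.3 d82.9
tea_caddy sc0.75 uv [374. 138.] n 2757 ztop 69.5 mean [538.8 367.4] rect 539.2 368.1  46.1x46.0 @62.2 circ 538.9 367.8 d62.5
green_tin sc0.56 uv [255. 256.] n 540 ztop 90.3 mean [469.7  76.9] rect 469.1 76.4  53.5x51.6 @88.4 circ 468.8 77.1 d55.5
cork_mat sc0.90 uv [265. 246.] n 349 ztop 14.0 mean [476.4  67.8] rect 471.9 73.4  81.9x71.8 @43.9 circ 468.3 77.3 d83.3
red_tin sc0.95 uv [351. 239.] n 545 ztop 90.3 mean [ 502.  -130.6] rect 502.0 -130.8  51.3x53.9 @0.6 circ 501.1 -130.4 d55.9
red_tin sc0.48 uv [254. 253.] n 531 ztop 90.3 mean [469.8  76.7] rect 469.6 76.6  52.3x52.3 @27.0 circ 469.0 76.5 d54.7
tile sc0.94 uv [342. 228.] n 705 ztop 13.9 mean [ 506.9 -122.3] rect 504.0 -129.9  82.5x84.4 @9.4 circ 503.9 -129.9 d114.4
```

>>> move_arm(
  steps=[0, 0, 0, 0.002, 0.002, -0.045, 1, 0, 0, 0, 0.002, 0.002, -0.09, 1, 0, 0, 0, 0.002, 0.002, -0.13, 1, 0, 0, 0, 0.002, 0.002, -0.15, 1, 0, 0, 0, 0.002, 0.002, -0.155, 1, 0, 0, 0, 0.002, 0.002, -0.155, 1, 0, 0, 0, 0.002, 0.002, -0.155, 0.4, 0, 0, 0, 0.002, 0.002, -0.155, 0.4, 0, 0, 0, 0.002, 0.002, -0.155, 0.4, 0, 0, 0, 0.002, 0.002, -0.155, 0.4, 0, 0, 0, 0.002, 0.002, -0.155, 0.4, 0, 0, 0, 0.002, 0.002, -0.155, 0.4],
)

```text
time: 15.3
tool_pos: [0.5761, 0.2716, 0.0208]
ee_rot: [3.141, 0.001, 2.888]
wrist_force: [-0.8, -0.1, 2.6]
width: 0.0608
finger_force: 30.0
```

>>> move_arm(
  steps=[0, 0, 0, 0, 0, 0.04, 0.4, 0, 0, 0, 0, 0, 0.09, 0.4, 0, 0, 0, 0, 0, 0.14, 0.4, 0, 0, 0, -0.072, -0.403, 0.15, 0.4, 0, 0, 0, -0.072, -0.403, 0.15, 0.4, 0, 0, 0, -0.072, -0.403, 0.15, 0.4, 0, 0, 0, -0.072, -0.403, 0.15, 0.4, 0, 0, 0, -0.072, -0.403, 0.15, 0.4, 0, 0, 0, -0.072, -0.403, 0.15, 0.4, 0, 0, 0, -0.072, -0.403, 0.15, 0.4, 0, 0, 0, -0.072, -0.403, 0.15, 0.4, 0, 0, 0, -0.072, -0.403, 0.15, 0.4],
)

```text
time: 16.5
tool_pos: [0.5021, -0.1363, 0.1694]
ee_rot: [-3.139, -0.001, 2.881]
wrist_force: [-0.3, -0.2, -2.5]
width: 0.0609
finger_force: 30.0
```

>>> move_arm(
  steps=[0, 0, 0, 0, 0, 0, 0.4, 0, 0, 0, 0, 0, 0, 0.4, 0, 0, 0, 0, 0, 0, 0.4],
)

```text
time: 16.8
tool_pos: [0.5038, -0.1299, 0.1696]
ee_rot: [3.141, -0.001, 2.89]
wrist_force: [0.5, 1.0, -1.5]
width: 0.0613
finger_force: 30.0
```

Run:
```python
from h import *
print(get_obs()['tool_pos'])
m=camera_model("wrist");p,d=snapshot("wrist");W=cloud("wrist",d,m);cv2.imwrite("pics/w2.png",p[:,:,::-1])
for t in "fish_tin red_tin tile".split(): tops("wrist",t,W)
m=camera_model("side");p,d=snapshot("side");W=cloud("side",d,m);
for t in "fish_tin red_tin".split(): tops("side",t,W)
```

```text
[ 0.50383378 -0.12988248  0.16964576]
fish_tin sc0.77 uv [276. 245.] n 9061 ztop 184.9 mean [ 501.2 -130.7] rect 502.1 -131.0  60.8x59.8 @76.5 circ 502.9 -131.0 d61.9
red_tin sc0.64 uv [278. 181.] n 440 ztop 90.6 mean [ 481.5 -128. ] rect 482.8 -128.0  46.8x14.0 @78.7 circ 489.1 -129.2 d46.8
tile sc0.58 uv [284. 166.] n 2259 ztop 14.6 mean [ 483.6 -125.7] rect 504.6 -131.5  83.7x83.9 @9.1 circ 504.9 -131.1 d115.2
tile sc0.54 uv [442. 112.] n 1992 ztop 14.2 mean [465.8  58.8] rect 469.1 66.0  64.2x84.5 @82.0 circ 470.3 75.1 d84.9
fish_tin sc0.76 uv [196. 135.] n 214 ztop 48.6 mean [423.1 356.4] rect 420.0 355.0  47.8x80.4 @63.6 circ 424.4 363.7 d81.0
fish_tin sc0.67 uv [260. 228.] n 64 ztop 187.0 mean [ 496.2 -152.8] rect 496.7 -157.5  33.4x53.6 @73.0 circ 499.8 -148.2 d54.6
red_tin sc0.72 uv [262. 249.] n 299 ztop 91.7 mean [ 502.1 -137.6] rect 502.3 -137.8  48.4x53.9 @78.5 circ 502.9 -133.8 d56.9
```

View pics/w2.png

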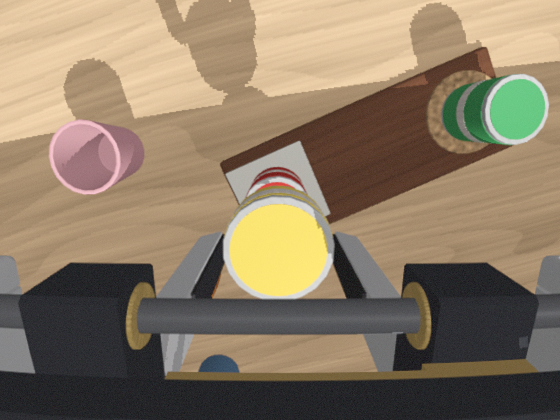

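The wrist view shows the fish tin in hand at (278,248), with an arc of the red tin showing behind it at (278,185). I'll fit that arc to get the red tin's centre.

Run:
```python
from h import *
from scipy.optimize import least_squares
m=camera_model("wrist");p,d=snapshot("wrist");W=cloud("wrist",d,m)
def arc(zlo,zhi,c0,R,rad):
    with np.errstate(invalid='ignore'):
        M=(W[...,2]>zlo)&(W[...,2]<zhi)&(np.hypot(W[...,0]-c0[0],W[...,1]-c0[1])<rad)
    q=W[M][:,:2]
    a=np.arctan2(*(q-c0).T[::-1]); r=np.hypot(*(q-c0).T)
    E=[]
    for b in np.arange(-np.pi,np.pi,np.radians(6)):
        s=(a>=b)&(a<b+np.radians(6))
        if s.sum()>3: E.append(q[s][np.argmax(r[s])])
    E=np.array(E); E=E[np.hypot(*(E-c0).T)>R*.85]
    f=least_squares(lambda c:np.hypot(*(E-c).T)-R,c0,loss='soft_l1',f_scale=.001)
    print(len(E),np.round(f.x*1000,1),'rms',np.sqrt(np.mean(f.fun**2))*1000)
arc(.086,.096,np.array([.503,-.1315]),.028,.035)
arc(.18,.19,np.array([.5025,-.131]),.031,.037)
print(get_obs()['tool_pos'])
```

```text
21 [ 503.4 -132.3] rms 0.2150086411568904
60 [ 502.6 -132.2] rms 1.325207965188008
[ 0.50370015 -0.13118202  0.16989958]
```

>>> move_arm(
  steps=[0, 0, 0, 0.0005, 0, -0.03, 0.4, 0, 0, 0, 0.0005, 0, -0.045, 0.4, 0, 0, 0, 0.0005, 0, -0.052, 0.4, 0, 0, 0, 0.0005, 0, -0.055, 0.4, 0, 0, 0, 0.0005, 0, -0.057, 0.4, 0, 0, 0, 0.0005, 0, -0.058, 0.4, 0, 0, 0, 0.0005, 0, -0.058, 0.4],
)

```text
time: 17.9
tool_pos: [0.5045, -0.1318, 0.1126]
ee_rot: [-3.142, 0.001, 2.888]
wrist_force: [-0.2, 0.2, -1.6]
width: 0.061
finger_force: 30.0
```

>>> move_arm(
  steps=[0, 0, 0, 0, 0, -0.001, 0.4, 0, 0, 0, 0, 0, -0.001, 0.4],
)

```text
time: 18.1
tool_pos: [0.5046, -0.1318, 0.1118]
ee_rot: [-3.142, 0.002, 2.888]
wrist_force: [-0.6, 0.5, 1.1]
width: 0.0608
finger_force: 30.0
```

>>> move_arm(
  steps=[0, 0, 0, 0, 0, 0, 0.85, 0, 0, 0, 0, 0, 0, 0.85, 0, 0, 0, 0, 0, 0, 0.85, 0, 0, 0, 0, 0, 0.03, 1, 0, 0, 0, 0, 0, 0.07, 1, 0, 0, -1.16, 0.069, -0.11, 0.07, 1, 0, 0, -1.16, 0.069, -0.11, 0.07, 1, 0, 0, -1.16, 0.069, -0.11, 0.07, 1, 0, 0, -1.16, 0.069, -0.11, 0.07, 1, 0, 0, -1.16, 0.069, -0.11, 0.07, 1, 0, 0, -1.16, 0.069, -0.11, 0.07, 1, 0, 0, -1.16, 0.069, -0.11, 0.07, 1],
)

```text
time: 19.3
tool_pos: [0.5731, -0.2418, 0.1806]
ee_rot: [-3.141, -0.0, 1.831]
wrist_force: [-0.4, 0.2, -0.6]
width: 0.0944
finger_force: 0.0
```

Run:
```python
from h import *
p,d=snapshot("top");W=cloud("top",d,camera_model("top"))
for t in "fish_tin red_tin".split():tops("top",t,W)
```

```text
fish_tin sc0.87 uv [121. 271.] n 1083 ztop 47.7 mean [430.7 373. ] rect 430.8 373.3  80.0x80.6 @64.9 circ 430.5 373.8 d83.1
fish_tin sc0.83 uv [357. 240.] n 737 ztop 126.3 mean [ 503.2 -131.1] rect 503.2 -131.4  59.4x57.2 @89.1 circ 502.2 -131.6 d62.0
fish_tin sc0.64 uv [120. 170.] n 1063 ztop 47.5 mean [654.5 378.3] rect 654.2 378.5  79.5x81.1 @0.9 circ 654.1 378.5 d83.9
red_tin sc0.44 uv [338. 237.] n 4 ztop 70.0 mean [ 501.9 -103.4] rect 501.5 -103.4  1.5x18.7 @88.9 circ 501.4 -104.1 d18.7
```

>>> move_arm(
  steps=[0, 0, -0.11, 0, 0, 0, 1, 0, 0, -0.11, 0, 0, 0, 1, 0, 0, -0.11, 0, 0, 0, 1],
)

```text
time: 19.75
tool_pos: [0.5731, -0.2416, 0.1809]
ee_rot: [3.142, 0.0, 1.732]
wrist_force: [0.4, -0.2, -1.3]
width: 0.0942
finger_force: 0.0
```

Run:
```python
from h import *
o=get_obs();print(o['tool_pos'],o['ee_rot'])
m=camera_model("wrist");p,d=snapshot("wrist");W=cloud("wrist",d,m)
for t in "spice_jar fish_tin board".split(): tops("wrist",t,W)
```

```text
[ 0.57308066 -0.24157329  0.1809116 ] [3.14155716e+00 1.19750763e-05 1.73158024e+00]
spice_jar sc0.68 uv [277. 196.] n 1783 ztop 69.6 mean [ 574.  -240.5] rect 573.9 -240.8  43.4x43.3 @9.7 circ 573.9 -241.3 d45.0
fish_tin sc0.96 uv [208.  54.] n 6601 ztop 126.9 mean [ 504.7 -133.4] rect 504.4 -133.3  61.4x61.4 @77.0 circ 504.2 -133.5 d62.6
board sc0.96 uv [263.  27.] n 3222 ztop 9.3 mean [ 521.9 -102.4] rect 502.2 -118.0  109.7x117.9 @9.6 circ 501.7 -117.5 d158.7
```

>>> move_arm(
  steps=[0, 0, 0, 0.0005, 0.0005, -0.045, 1, 0, 0, 0, 0.0005, 0.0005, -0.09, 1, 0, 0, 0, 0.0005, 0.0005, -0.125, 1, 0, 0, 0, 0.0005, 0.0005, -0.14, 1, 0, 0, 0, 0.0005, 0.0005, -0.14, 1, 0, 0, 0, 0.0005, 0.0005, -0.14, 1, 0, 0, 0, 0.0005, 0.0005, -0.14, 0.2, 0, 0, 0, 0.0005, 0.0005, -0.14, 0.2, 0, 0, 0, 0.0005, 0.0005, -0.14, 0.2, 0, 0, 0, 0.0005, 0.0005, -0.14, 0.2, 0, 0, 0, 0.0005, 0.0005, -0.14, 0.2, 0, 0, 0, 0.0005, 0.0005, -0.14, 0.2],
)

```text
time: 21.15
tool_pos: [0.5736, -0.2411, 0.041]
ee_rot: [3.141, 0.0, 1.728]
wrist_force: [0.5, 1.5, -0.1]
width: 0.0496
finger_force: 0.0
```

>>> move_arm(
  steps=[0, 0, 0, 0, 0, 0, 0.2, 0, 0, 0, 0, 0, 0, 0.2, 0, 0, 0, 0, 0, 0, 0.2, 0, 0, 0, 0, 0, 0.04, 0.2, 0, 0, 0, 0, 0, 0.08, 0.2, 0, 0, 0, 0, 0, 0.13, 0.2, 0, 0, 0, 0, 0, 0.17, 0.2],
)

```text
time: 21.85
tool_pos: [0.5736, -0.2411, 0.2134]
ee_rot: [3.14, 0.001, 1.728]
wrist_force: [0.9, -0.3, -0.1]
width: 0.0449
finger_force: 30.0
```

>>> move_arm(
  steps=[0, 0, 0, 0, 0.05, 0, 0.2, 0, 0, 0, -0.087, 0.213, 0, 0.2, 0, 0, 0, -0.087, 0.213, 0, 0.2, 0, 0, 0, -0.087, 0.213, 0, 0.2, 0, 0, 0, -0.087, 0.213, 0, 0.2, 0, 0, 0, -0.087, 0.213, 0, 0.2, 0, 0, 0, -0.087, 0.213, 0, 0.2, 0, 0, 0, -0.087, 0.213, -0.03, 0.2, 0, 0, 0, -0.087, 0.213, -0.06, 0.2, 0, 0, 0, -0.087, 0.213, -0.06, 0.2, 0, 0, 0, -0.087, 0.213, -0.06, 0.2],
)

```text
time: 22.95
tool_pos: [0.4867, -0.0291, 0.1506]
ee_rot: [-3.14, -0.0, 1.726]
wrist_force: [0.0, 0.2, -0.0]
width: 0.0448
finger_force: 30.0
```

Run:
```python
from h import *
o=get_obs();print(o['tool_pos'],o['ee_rot'],o['width'],o['finger_force'])
m=camera_model("wrist");p,d=snapshot("wrist");W=cloud("wrist",d,m)
for t in "spice_jar green_tin board cork_mat".split(): tops("wrist",t,W)
```

```text
[ 0.4867341  -0.02909165  0.1505662 ] [-3.14001388e+00 -3.01524350e-04  1.72623452e+00] 0.044798540923897914 29.996217170264572
spice_jar sc0.78 uv [277. 247.] n 5605 ztop 179.4 mean [486.1 -27.7] rect 486.3 -28.7  44.0x43.8 @51.8 circ 485.7 -29.0 d45.8
green_tin sc0.96 uv [278.  69.] n 5033 ztop 90.9 mean [470.4  75.6] rect 470.3 75.5  54.5x55.1 @85.6 circ 470.4 75.4 d56.1
board sc0.73 uv [280. 152.] n 13172 ztop 9.5 mean [479.7  16.1] rect 484.2 -11.7  110.5x265.6 @9.3 circ 483.3 -12.1 d283.6
```

>>> move_arm(
  steps=[0, 0, 0, 0.001, 0.0005, -0.045, 0.2, 0, 0, 0, 0.001, 0.0005, -0.08, 0.2, 0, 0, 0, 0.001, 0.0005, -0.09, 0.2, 0, 0, 0, 0.001, 0.0005, -0.096, 0.2, 0, 0, 0, 0.001, 0.0005, -0.098, 0.2, 0, 0, 0, 0.001, 0.0005, -0.099, 0.2, 0, 0, 0, 0.001, 0.0005, -0.099, 0.2],
)

```text
time: 23.9
tool_pos: [0.4888, -0.0278, 0.0536]
ee_rot: [3.139, 0.001, 1.728]
wrist_force: [-0.1, -0.2, -0.6]
width: 0.0447
finger_force: 30.0
```

>>> move_arm(
  steps=[0, 0, 0, -0.0005, 0, -0.001, 0.2, 0, 0, 0, -0.0005, 0, -0.0015, 0.2, 0, 0, 0, -0.0005, 0, -0.0015, 0.2],
)

```text
time: 24.2
tool_pos: [0.4874, -0.0277, 0.0509]
ee_rot: [3.141, 0.0, 1.728]
wrist_force: [-0.8, -0.6, -0.7]
width: 0.0445
finger_force: 30.0
```

>>> move_arm(
  steps=[0, 0, 0, 0, 0, -0.001, 0.2, 0, 0, 0, 0, 0, -0.001, 0.2],
)

```text
time: 24.4
tool_pos: [0.4876, -0.0278, 0.0507]
ee_rot: [3.14, 0.001, 1.728]
wrist_force: [-1.9, 0.2, 5.2]
width: 0.045
finger_force: 30.0
```

>>> move_arm(
  steps=[0, 0, 0, 0, 0, 0, 0.8, 0, 0, 0, 0, 0, 0, 0.8, 0, 0, 0, 0, 0, 0, 0.8, 0, 0, 0, 0, 0, 0.04, 0.9, 0, 0, 0, 0, 0, 0.085, 1, 0, 0, 0, 0, 0, 0.12, 1],
)

```text
time: 25.0
tool_pos: [0.4874, -0.0276, 0.1715]
ee_rot: [3.14, 0.0, 1.728]
wrist_force: [0.6, -0.1, 0.4]
width: 0.0893
finger_force: 0.0
```

>>> move_arm(
  steps=[0, 0, 0.931, 0.0515, 0.396, 0, 1, 0, 0, 0.931, 0.0515, 0.396, 0, 1, 0, 0, 0.931, 0.0515, 0.396, 0, 1, 0, 0, 0.931, 0.0515, 0.396, 0, 1, 0, 0, 0.931, 0.0515, 0.396, 0, 1, 0, 0, 0.931, 0.0515, 0.396, 0, 1, 0, 0, 0.931, 0.0515, 0.396, 0, 1, 0, 0, 0.931, 0.0515, 0.396, 0, 1, 0, 0, 0.931, 0.0515, 0.396, 0, 1, 0, 0, 0.931, 0.0515, 0.396, 0, 1, 0, 0, 0.931, 0.0515, 0.396, 0, 1, 0, 0, 0.931, 0.0515, 0.396, 0, 1],
)

```text
time: 26.2
tool_pos: [0.5389, 0.3669, 0.1699]
ee_rot: [3.141, 0.001, 2.657]
wrist_force: [0.8, 0.2, 0.3]
width: 0.0939
finger_force: 0.0
```

Run:
```python
from h import *
o=get_obs();print(o['tool_pos'],o['ee_rot'])
m=camera_model("wrist");p,d=snapshot("wrist");W=cloud("wrist",d,m)
for t in "tea_caddy".split(): tops("wrist",t,W)
p,d=snapshot("top");W=cloud("top",d,camera_model("top"))
for t in "spice_jar green_tin fish_tin biscuit_tin".split():tops("top",t,W)
```

```text
[0.53888582 0.36690276 0.1699088 ] [3.14134069e+00 5.08267502e-04 2.65695389e+00]
tea_caddy sc0.56 uv [280. 200.] n 2603 ztop 69.7 mean [539.1 369. ] rect 539.9 368.8  45.9x46.5 @62.8 circ 539.4 368.6 d62.9
spice_jar sc0.78 uv [302. 243.] n 355 ztop 78.9 mean [485.8 -26.5] rect 486.1 -26.7  41.7x41.6 @89.9 circ 485.3 -26.2 d44.5
green_tin sc0.70 uv [255. 251.] n 545 ztop 90.4 mean [469.7  76.8] rect 469.6 76.8  54.1x52.3 @70.2 circ 469.4 76.6 d55.3
green_tin sc0.59 uv [265. 130.] n 2365 ztop 58.7 mean [740.5  56. ] rect 741.0 56.4  119.4x119.5 @58.8 circ 741.6 56.4 d121.3
fish_tin sc0.88 uv [121. 168.] n 1055 ztop 47.5 mean [654.3 377.7] rect 654.1 378.0  81.3x79.5 @87.8 circ 654.3 377.9 d82.8
fish_tin sc0.84 uv [122. 270.] n 1105 ztop 47.7 mean [430.5 373.3] rect 430.0 373.5  80.8x82.0 @55.2 circ 430.4 373.9 d83.3
fish_tin sc0.57 uv [357. 240.] n 734 ztop 126.3 mean [ 503.1 -131.2] rect 503.2 -130.7  61.2x57.0 @90.0 circ 503.7 -131.0 d61.8
biscuit_tin sc0.57 uv [266. 130.] n 2364 ztop 58.7 mean [740.5  56. ] rect 741.0 56.4  119.4x119.5 @58.8 circ 741.6 56.4 d121.3
```

>>> move_arm(
  steps=[0, 0, 0, 0.001, 0.0015, -0.045, 1, 0, 0, 0, 0.001, 0.0015, -0.09, 1, 0, 0, 0, 0.001, 0.0015, -0.12, 1, 0, 0, 0, 0.001, 0.0015, -0.13, 1, 0, 0, 0, 0.001, 0.0015, -0.13, 1, 0, 0, 0, 0.001, 0.0015, -0.13, 0.2, 0, 0, 0, 0.001, 0.0015, -0.13, 0.2, 0, 0, 0, 0.001, 0.0015, -0.13, 0.2, 0, 0, 0, 0.001, 0.0015, -0.13, 0.2, 0, 0, 0, 0.001, 0.0015, -0.13, 0.2, 0, 0, 0, 0.001, 0.0015, -0.13, 0.2, 0, 0, 0, 0.001, 0.0015, -0.13, 0.2],
)

```text
time: 27.75
tool_pos: [0.5396, 0.3699, 0.0396]
ee_rot: [3.141, 0.0, 2.659]
wrist_force: [-0.1, 0.2, 0.2]
width: 0.0458
finger_force: 30.0
```

>>> move_arm(
  steps=[0, 0, 0, 0, 0, 0, 0.2, 0, 0, 0, 0, 0, 0, 0.2, 0, 0, 0, 0, 0, 0, 0.2],
)

```text
time: 28.05
tool_pos: [0.5396, 0.3699, 0.0395]
ee_rot: [3.141, 0.0, 2.659]
wrist_force: [0.1, -0.2, 0.4]
width: 0.0457
finger_force: 30.0
```

>>> move_arm(
  steps=[0, 0, 0, 0, 0, 0.04, 0.2, 0, 0, 0, 0, 0, 0.09, 0.2, 0, 0, 0.483, 0.098, -0.315, 0.11, 0.2, 0, 0, 0.483, 0.098, -0.315, 0.11, 0.2, 0, 0, 0.483, 0.098, -0.315, 0.11, 0.2, 0, 0, 0.483, 0.098, -0.315, 0.11, 0.2, 0, 0, 0.483, 0.098, -0.315, 0.11, 0.2, 0, 0, 0.483, 0.098, -0.315, 0.11, 0.2, 0, 0, 0.483, 0.098, -0.315, 0.11, 0.2, 0, 0, 0.483, 0.098, -0.315, 0.11, 0.2, 0, 0, 0.483, 0.098, -0.315, 0.11, 0.2, 0, 0, 0.483, 0.098, -0.315, 0.11, 0.2],
)

```text
time: 29.25
tool_pos: [0.6371, 0.056, 0.1488]
ee_rot: [3.141, -0.001, -3.14]
wrist_force: [-0.2, -0.9, -0.5]
width: 0.0458
finger_force: 30.0
```

>>> move_arm(
  steps=[0, 0, 0, 0, 0, 0, 0.2, 0, 0, 0, 0, 0, 0, 0.2],
)

```text
time: 29.45
tool_pos: [0.6373, 0.0563, 0.1493]
ee_rot: [3.141, -0.0, -3.139]
wrist_force: [-0.1, 0.3, -1.3]
width: 0.0456
finger_force: 30.0
```

Run:
```python
from h import *
o=get_obs();print(o['tool_pos'],o['ee_rot'])
m=camera_model("wrist");p,d=snapshot("wrist");W=cloud("wrist",d,m);cv2.imwrite("pics/w3.png",p[:,:,::-1])
for t in "tea_caddy biscuit_tin".split(): tops("wrist",t,W)
p,d=snapshot("top");W=cloud("top",d,camera_model("top"))
for t in "tea_caddy biscuit_tin".split(): tops("top",t,W)
```

```text
[0.63726908 0.05632636 0.14933309] [ 3.14137620e+00 -1.89133825e-04 -3.13933052e+00]
tea_caddy sc0.81 uv [276. 244.] n 7178 ztop 179.5 mean [633.9  54.9] rect 635.4 55.0  43.4x45.9 @0.1 circ 635.8 54.8 d61.6
tea_caddy sc0.64 uv [303.  19.] n 1217 ztop 90.7 mean [490.7  75.3] rect 491.3 75.6  15.8x49.2 @1.3 circ 483.4 75.4 d49.2
biscuit_tin sc0.60 uv [277. 347.] n 3358 ztop 59.5 mean [775.1  54.7] rect 755.2 55.2  112.8x95.8 @87.9 circ 747.9 54.8 d117.2
tea_caddy sc0.49 uv [267. 183.] n 15 ztop 177.5 mean [613.5  50. ] rect 613.2 51.0  2.0x22.8 @1.0 circ 613.1 51.0 d22.9
```

>>> move_arm(
  steps=[0, 0, 0, 0.001, 0, -0.045, 0.2, 0, 0, 0, 0.001, 0, -0.085, 0.2, 0, 0, 0, 0.001, 0, -0.1, 0.2, 0, 0, 0, 0.001, 0, -0.106, 0.2, 0, 0, 0, 0.001, 0, -0.108, 0.2, 0, 0, 0, 0.001, 0, -0.1095, 0.2, 0, 0, 0, 0.001, 0, -0.1095, 0.2, 0, 0, 0, 0.001, 0, -0.1095, 0.2],
)

```text
time: 30.55
tool_pos: [0.6397, 0.0549, 0.0417]
ee_rot: [3.142, 0.003, -3.141]
wrist_force: [0.2, -0.3, -1.8]
width: 0.0455
finger_force: 30.0
```

>>> move_arm(
  steps=[0, 0, 0, -0.001, 0, -0.0015, 0.2, 0, 0, 0, -0.001, 0, -0.002, 0.2, 0, 0, 0, -0.001, 0, -0.002, 0.2],
)

```text
time: 30.85
tool_pos: [0.6385, 0.0549, 0.0395]
ee_rot: [3.142, 0.003, -3.141]
wrist_force: [-0.4, -0.4, 3.5]
width: 0.0459
finger_force: 30.0
```

>>> move_arm(
  steps=[0, 0, 0, 0, 0, 0, 0.8, 0, 0, 0, 0, 0, 0, 0.8, 0, 0, 0, 0, 0, 0, 0.8, 0, 0, 0, 0, 0, 0.04, 0.9, 0, 0, 0, 0, 0, 0.085, 0.9, 0, 0, 0, 0, 0, 0.13, 0.9, 0, 0, 0, -0.1, 0.2, 0.16, 0.9, 0, 0, 0, -0.1, 0.2, 0.16, 0.9, 0, 0, 0, -0.1, 0.2, 0.16, 0.9, 0, 0, 0, -0.1, 0.2, 0.16, 0.9, 0, 0, 0, -0.1, 0.2, 0.16, 0.9, 0, 0, 0, -0.1, 0.2, 0.16, 0.9],
)

```text
time: 32.05
tool_pos: [0.536, 0.2582, 0.1985]
ee_rot: [3.14, 0.001, -3.136]
wrist_force: [0.0, -0.0, -0.3]
width: 0.0848
finger_force: 0.0
```

Run:
```python
from h import *
p,d=snapshot("top");W=cloud("top",d,camera_model("top"));cv2.imwrite("pics/top9.png",p[:,:,::-1])
for t in "tea_caddy biscuit_tin spice_jar green_tin fish_tin cup".split(): tops("top",t,W)
p,d=snapshot("side");cv2.imwrite("pics/side9.png",p[:,:,::-1])
```

```text
tea_caddy sc0.96 uv [266. 177.] n 448 ztop 68.8 mean [636.6  54.1] rect 636.6 54.3  44.7x45.3 @90.0 circ 636.7 53.2 d59.0
biscuit_tin sc0.88 uv [266. 130.] n 2366 ztop 58.7 mean [740.8  56.2] rect 741.5 57.2  118.8x120.2 @89.9 circ 741.3 56.5 d121.1
spice_jar sc0.58 uv [304. 245.] n 340 ztop 78.9 mean [486.1 -26.5] rect 486.0 -26.7  41.6x41.6 @90.0 circ 485.6 -26.2 d44.3
green_tin sc0.68 uv [257. 254.] n 541 ztop 90.3 mean [469.7  77. ] rect 469.1 76.6  53.8x51.5 @89.7 circ 468.9 77.0 d55.5
fish_tin sc0.88 uv [358. 239.] n 735 ztop 126.3 mean [ 503.3 -131.1] rect 503.2 -131.4  59.4x57.3 @88.7 circ 502.2 -131.9 d62.2
fish_tin sc0.63 uv [137. 266.] n 139 ztop 47.4 mean [443.3 343.9] rect 443.4 343.0  60.4x15.3 @22.9 circ 440.7 349.3 d60.4
fish_tin sc0.60 uv [120. 170.] n 1062 ztop 47.5 mean [654.4 378.3] rect 654.1 378.6  81.5x79.5 @89.4 circ 654.3 378.9 d83.1
cup sc0.92 uv [424. 274.] n 199 ztop 70.4 mean [ 419.8 -282.6] rect 419.4 -282.1  62.7x65.6 @1.8 circ 420.2 -281.7 d66.4
```

View pics/side9.png

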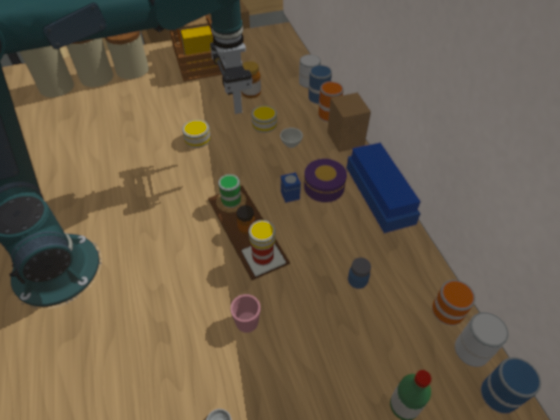

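View pics/top9.png

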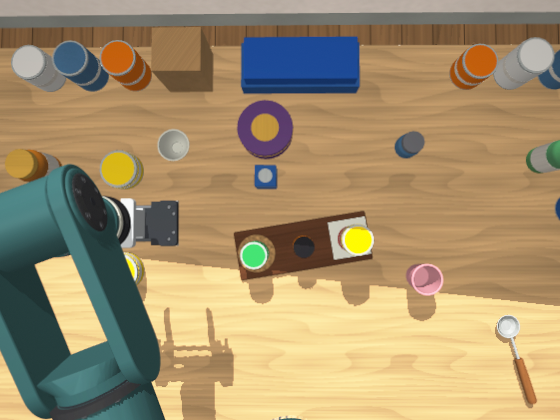

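The side and top views show the fish tin stacked on the red tin at (357,240), the jar at (304,246), the green tin at (255,255) and the caddy at (266,176) in front of the biscuit tin. All are upright and the cup has not moved. The measured gap is about 21 mm, so I'll hand in.

```bash
python3 -c "
from bench import *
print(close_job())"
```

```text
the job is handed in; nothing more can be done
None
```

The job is handed in at about 32 s: all five things are placed as asked, upright and released, each within about 2 mm of its mark, with a caddy gap of about 21 mm and the cup unmoved.

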